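# Clamp the dish and index the inspection carriage one hole towards the lamp

## Task

On the inspection rail, push the clamp jaw fully up against the petri dish so that the dish sits against its fence, and swing the keeper lever round until its arm points squarely at the jaw's back, to lock it. Then pull the index plunger up by its knob, shift the carriage to the next hole on the side of the lamp column (one hole only), and let the pin drop fully into that hole. Finish while still holding the knob, with the pin fully down; leave the dish in its nest and the things round the rail where they are.

Things in the scene. Friction and masses are not known exactly. Their poses are not given: they have to be found in the camera images.
- rail: Fixed dark steel base plate 210 (x) x 380 (y) x 10 mm. Origin: centre of its underside, on the bench. y runs along the rail, +x away from the robot; yaw varies. At x = -75 mm a strip, top 28 mm above the bench, has five 13 mm holes at y = -100, -50, 0, 50, 100 mm. The dish is on the +x side.
- carriage (a joint): Position of the sliding carriage along the rail's +y, m; 0 at the start, pin in the middle hole (1.5 mm play); travel -0.10 to 0.10, friction 1.5 N. Its table (top 46 mm above the bench) spans x -35 to 100, y -95 to 85 mm in rail axes at 0; a 36 mm wide nose runs forward under the plunger.
- plunger (a joint): Lift of the index plunger, m; 0 = pin fully down, 0.020 = fully pulled up. The pin (11 mm thick, round tip) reaches 14 mm into the hole: lift it at least 14 mm to move the carriage. A spring pulls it down, 4.5 N at 0 and 9.5 N at 0.020.
- knob (a point): Point on the axis of the black round plunger knob, 80 mm above the bench with the pin down, at x = -75, y = 0 mm on the carriage; moves with both. The knob has a 21 mm waist from 64 to 78 mm and a 27 mm flange from 82 to 90 mm (its top) above the bench; a 28 mm bushing below it ends at 58 mm. Grip from above.
- jaw (a joint): Position of the black clamp jaw along the carriage's +y, m; 0 = drawn back, 0.025 = touching the dish when that is against its fence (stop 0.0265). Starts at 0 to 0.006. Friction 1 N, stays where left. A bar 76 (x) x 14 mm (y), top 61 mm above the bench.
- tab (a point): Centre of the upright tab of the jaw, 80 mm above the bench: 16 mm (x) x 10 mm (y), top 92 mm above the bench. Push it towards the rail's +y from its -y side.
- keeper (a joint): Angle of the steel keeper lever about its vertical pivot, rad; 0 = arm points along the rail's +x (open), 1.571 = arm points along +y, square at the back of the jaw as a strut (locked); stop at 1.65. Counterclockwise from above as it grows. Below about 0.022 of jaw travel its arm runs against the jaw. Starts at 0 to 0.3; stays where left.
- peg (a point): Point on the axis of the keeper's upright round peg, 12 mm thick, 35 mm from the pivot, 84 mm above the bench (peg from 54 to 91 mm). The arm ends 48 mm from the pivot. Grip the peg from above, or push it.
- keeper_pivot (a point): Pivot axis of the keeper, at x = 35, y = -60 mm on the carriage, 46 mm above the bench (rail axes, carriage at 0); its hub is 18 mm thick, 16 mm high.
- nest (a point): Where the dish's origin is when it lies against its fence: 46 mm above the bench, at x = 35, y = 35 mm on the carriage, moving with it. Fence (12 mm high) on the +y side, 7 mm ribs on both x sides, jaw on the -y side.
- dish: Loose clear petri dish, 60 mm across, 15 mm high, lying in the nest a few mm to 15 mm from its fence. Origin: centre of its underside.
- lamp: Inspection lamp column, fixed at one end or the other of the rail (this tells which way to go): grey round foot 66 mm, thin stem, white cylinder head 46 mm with a grey cap, 156 mm tall. Origin: centre of its underside.
- bottle: Loose brown glass bottle with a black cap, 52 mm across, 125 mm tall, standing at the other end of the rail. Bystander. Origin: centre of its underside.
- tape: Loose roll of labelling tape lying flat, 84 mm across, 19 mm high. Bystander. Origin: centre of its underside.
- vial: Loose small brown bottle with a white cap, 34 mm across, 66 mm tall. Bystander. Origin: centre of its underside.
Not all that is in view belongs to the job. What is shaped like the lamp but turquoise or yellow is not meant.

How it is judged (in metres and radians):
On the way, in this order (a step that is already met when the one before it is completed fails the run):
1. the jaw is pushed up against the dish and the dish is against its fence, carriage still in its first hole (value of joint jaw above 0.02 m and horizontal distance between nest and dish below 0.006 m and angle between dish's own z axis and vertical below 0.1 rad and z of dish in the frame of nest between -0.004 and 0.006 m and value of joint carriage between -0.003 and 0.003 m), for 0.2 s.
2. the keeper lever is swung round to prop the jaw's back, carriage still in its first hole (value of joint jaw above 0.02 m and value of joint keeper above 1.4 rad and value of joint carriage between -0.003 and 0.003 m), for 0.2 s.
3. the plunger is pulled out of the first hole, with the dish clamped (value of joint plunger above 0.012 m and value of joint jaw above 0.02 m and value of joint keeper above 1.4 rad and value of joint carriage between -0.02 and 0.02 m), for 0.05 s.
At the end, for the whole second after the job is handed in: Carriage within 3 mm of the next hole (50 mm) on the lamp's side, pin within 3 mm of fully down, jaw at 20 mm or more, keeper at 1.4 rad or more, dish flat within 6 mm of its nest place, carriage at rest, fingers still holding the knob (over 3 N) (((y of lamp in the frame of rail above 0 m and value of joint carriage between 0.047 and 0.053 m) or (y of lamp in the frame of rail below 0 m and value of joint carriage between -0.053 and -0.047 m)) and value of joint plunger below 0.003 m and value of joint jaw above 0.02 m and value of joint keeper above 1.4 rad and horizontal distance between nest and dish below 0.006 m and angle between dish's own z axis and vertical below 0.1 rad and z of dish in the frame of nest between -0.004 and 0.006 m and contact force between the fingers and plunger above 3 N and linear speed of carriage below 0.01 m/s); the arm keeps its last pose, push and grip.
It fails at once if the carriage is taken well past the next hole (value of joint carriage above 0.08 m or value of joint carriage below -0.08 m).
It fails at once if the carriage is taken away from the lamp to the wrong hole ((y of lamp in the frame of rail above 0 m and value of joint carriage below -0.03 m) or (y of lamp in the frame of rail below 0 m and value of joint carriage above 0.03 m)).
It fails at once if the brown bottle is moved by more than 3 cm or knocked over (distance of bottle from where it was at the start of the episode above 0.03 m or angle between bottle's own z axis and vertical above 0.5 rad).
It fails at once if the tape roll is moved by more than 3 cm or knocked over (distance of tape from where it was at the start of the episode above 0.03 m or angle between tape's own z axis and vertical above 0.5 rad).
It fails at once if the small brown bottle is moved by more than 3 cm or knocked over (distance of vial from where it was at the start of the episode above 0.03 m or angle between vial's own z axis and vertical above 0.5 rad).
It also fails if it takes over 51 s, if anything falls off the work surface, if the arm or the gripper's body presses on something with over 40 N, if the wrist force passes 120 N, or if a joint passes its speed limit or range.

## Robot

A 6-joint arm with a two-finger parallel gripper is mounted at the origin on a cart in front of the work surface, level with it; the furniture and walls round the work are solid. World frame = base frame: x ahead of the robot, y to its left, z up, the work surface at z = 0. Lengths are in mm, angles in degrees, forces in N, time in s.
With the tool pointing down it reaches from about 300 to 850 mm from the base axis. Payload 4.2 kg.
Tool frame: the origin (TCP) lies midway between the tips of the shut fingers; the grasp point (between the pads) lies 19 mm behind it; x points along the fingers, y is the direction in which the jaws open and shut, and the axes are right-handed (so a half turn about x gives the same grasp; the last joint's range is limited). The gripper opens to 91 mm and grips with 3 to 60 N. Pads are 32 mm wide; open, the fingers measure 118 mm over their backs; the gripper's body (76 mm by 178 mm) begins 60 mm behind the grasp point.
Start: joints at [70.302, 18.312, 89.639, -0, 72.044, -1.146], TCP at [182.951, 545.135, 213.976] pointing down, gripper open.
Joint ranges: [-177.97, 177.97], [-48.28, 115.42], [12.27, 149.76], [-77.06, 257.06], [2.81, 150.46], [-146.56, 146.56]. Speed limits (degrees/s): [147.25, 147.25, 180, 180, 180, 180].

## Interface

Orientations are given as [roll, pitch, yaw] about the fixed x, y, z axes, in that order (R = Rz(yaw) Ry(pitch) Rx(roll)).
In Python, from workcell import * gives the robot as it stands.
- The arm moves only by the shell command python3 -m handwheel 'ROWS' [FORCE]. ROWS is a JSON object of lists of equal length, an entry for each row: "gripper": the closure, from 0 (fully open) to 1 (shut); "offset": the shift along the tool's x, y, z in mm, a list of three; "rot": the turn, a rotation vector about the tool's x, y, z in degrees, a list of three. A call has 1 to 5 rows; each row is the pose to reach, as a shift and turn from the pose commanded when the call began, along the tool's axes at that moment; what a row does not reach only later rows make up. A row lasts 1/12 s, in which the tool goes at most 41.7 mm and 7.16 degrees, less where a joint would pass 70% of its speed; a pose out of reach is approached as far as the arm can. A call with a gripper value outside its range is refused whole. The fingers move at their own pace and stop on an object; FORCE is the grip in N (left out, the last holds). Time passes only in rows, so rows that repeat a pose let the fingers close. It gives the time, the measured TCP pose, the force and the opening at its end, in the units of the state.
- state(): the state, without advancing time (a new reading comes with each control period).
- grab_frame(name): name is "side" or "top" or "wrist"; returns the picture (400x640x3 uint8, red, green, blue); there is no depth.
- camera_params(name): a dict with "fx", "fy", "cx", "cy" (pixels), "position" and "attitude" of the camera in the world; the wrist camera has in their place "hand_eye" (4x4, takes a point from camera to tool coordinates, whose origin is the TCP and whose axes are the tool frame's). Camera axes: x right, y up, looking along -z (the intrinsics and any distortion apply to the point x, -y, -z); pixel columns grow to the right and rows downward; lengths in mm; the calibration is good to about 2 mm. A picture is of the moment at which its call begins: read the wrist's pose just before it. camera_params takes no time and is no camera call.
- job_done(): hands the job in, once; it reports no verdict.
The state is a dict: "time_s": time; "qpos": joint angles; "qvel": joint speeds; "effort": joint torques, N m; "ee_pos": TCP position; "ee_rot": TCP orientation; "force": force on the tool from outside, world axes, zero at the start; "torque": the same for the moment, N m; "gripper_width": finger opening in mm.
Only numpy, scipy, OpenCV 4.12 (cv2) and the standard library are available. Lean on these libraries where they do the work, as an engineer would, in place of code of your own. Each camera call takes 0.05 s, during which the arm holds its last target.

## Working session

There is one attempt and no reset: what is moved stays moved. The work goes in short steps, Python scripts to look and compute and a shell command to move; the robot and the scene stay as the last step left them, time stands still between calls to the robot, and variables do not carry over. Pictures are saved under pics/ and viewed, and the job is handed in when it is done.

```bash
mkdir -p pics; ls; python3 - <<'E'
from workcell import *
import cv2, json
s=state(); print(s)
for n in ("side","top","wrist"):
    im=grab_frame(n); cv2.imwrite(f"pics/{n}0.png",im[:,:,::-1])
    print(n,camera_params(n))
E
```

```text
pics
{'time_s': 0.0, 'qpos': array([ 7.03027455e+01,  1.83525824e+01,  8.97067681e+01, -2.21304191e-04,
        7.20434127e+01, -1.14672955e+00]), 'qvel': array([-0.03138497,  0.05487423,  0.00500694,  0.0743812 ,  0.04931642,
       -0.04454611]), 'effort': array([ 3.26550500e-03, -4.12470889e+01, -2.31980485e+01,  7.31965899e-02,
        4.55380068e-02, -1.42082604e-04]), 'ee_pos': array([182.76862307, 544.64594245, 213.10839069]), 'ee_rot': array([ -91.02941984,   89.89723653, -109.57987639]), 'force': array([-0.95104077,  0.37732991, -0.12404494]), 'torque': array([ 0.05061235, -0.02800464, -0.05928912]), 'gripper_width': 91.35457856512869}
side {'fx': 372.3675498760094, 'fy': 372.3675498760094, 'cx': 324.4173748594555, 'cy': 200.54546990780318, 'position': array([ 635.98314942, -660.31824026,  459.809177  ]), 'attitude': array([64.62316383,  0.44247108,  3.34608003])}
top {'fx': 486.1616862989985, 'fy': 486.1616862989985, 'cx': 323.7984459998421, 'cy': 191.31710026197254, 'position': array([ 364.9175945 ,  105.04751685, 1130.30826143]), 'attitude': array([ 12.11163724,  -0.12344927, -90.93358761])}
wrist {'fx': 294.40620951084077, 'fy': 294.40620951084077, 'cx': 314.8246615233025, 'cy': 201.08935541859663, 'hand_eye': array([[ 1.05644617e-03,  2.92000800e-01, -9.56417491e-01,
        -1.70692611e+02],
       [ 9.99999302e-01,  1.97844582e-04,  1.16498937e-03,
        -1.28583104e-02],
       [ 5.29399846e-04, -9.56418054e-01, -2.92000387e-01,
        -8.37835016e+01],
       [ 0.00000000e+00,  0.00000000e+00,  0.00000000e+00,
         1.00000000e+00]])}
```

View pics/top0.png

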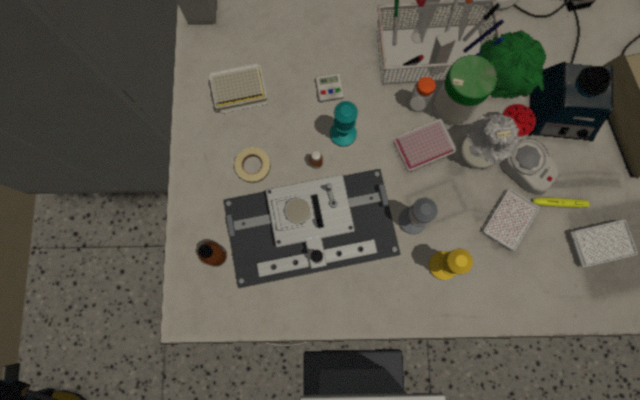

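View pics/side0.png

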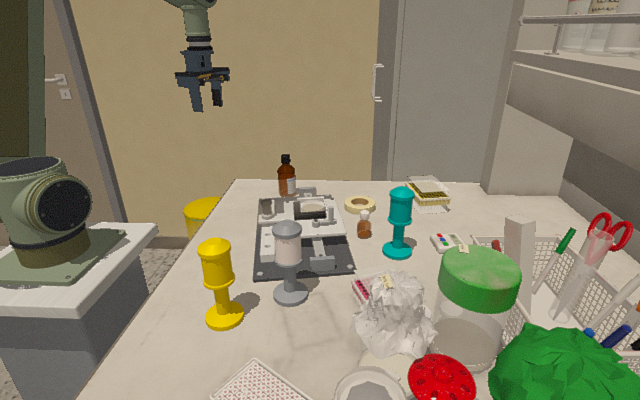

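View pics/wrist0.png

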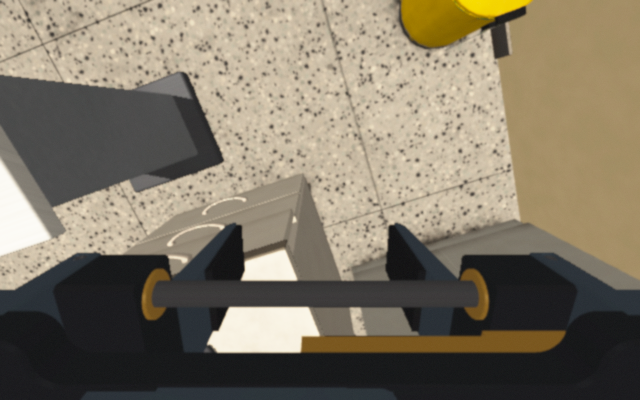

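```bash
cat > h.py <<'E'
import numpy as np, cv2
from scipy.spatial.transform import Rotation as Ro
from workcell import *
def Rm(a): return Ro.from_euler('xyz',a,degrees=True).as_matrix()
def cam(name,st=None):
    p=camera_params(name)
    if name=='wrist':
        T=np.eye(4);T[:3,:3]=Rm(st['ee_rot']);T[:3,3]=st['ee_pos']
        M=T@np.array(p['hand_eye']); return p,M[:3,3],M[:3,:3]
    return p,np.array(p['position']),Rm(p['attitude'])
def ray(c,u,v):
    p,o,R=c
    return o,R@np.array([(u-p['cx'])/p['fx'],-(v-p['cy'])/p['fy'],-1.])
def onz(c,u,v,z):
    o,d=ray(c,u,v); return o+d*(z-o[2])/d[2]
def tri(l):
    A=0;b=0
    for c,u,v in l:
        o,d=ray(c,u,v); d=d/np.linalg.norm(d);P=np.eye(3)-np.outer(d,d);A=A+P;b=b+P@o
    x=np.linalg.solve(A,b); return x,[np.linalg.norm(np.cross(x-ray(c,u,v)[0],ray(c,u,v)[1]/np.linalg.norm(ray(c,u,v)[1]))) for c,u,v in l]
def proj(c,X):
    p,o,R=c; q=R.T@(np.array(X)-o); return p['cx']+p['fx']*q[0]/-q[2], p['cy']-p['fy']*q[1]/-q[2]
E
python3 - <<'E'
import cv2
a=cv2.imread('pics/top0.png')[160:300,185:445]; cv2.imwrite('pics/top0c.png',cv2.resize(a,None,fx=3,fy=3,interpolation=cv2.INTER_CUBIC))
a=cv2.imread('pics/side0.png')[150:310,190:420]; cv2.imwrite('pics/side0c.png',cv2.resize(a,None,fx=3.4,fy=3.4,interpolation=cv2.INTER_CUBIC))
from h import *
c=cam('top')
for n,u,v,z in [('corner bl',238,284,10),('br',398,250,10),('tr',381,170,10),('tl',224,206,10),('knob',317,256,90),('lampcap',427,208,156),('bottle',205,250,125),('jaw tab',318,208,90),('peg',334,190,91)]:
  print(n,onz(c,u,v,z).round(1))
E
```

```text
corner bl [393.8 296.4  10. ]
br [464.6 -69.5  10. ]
tr [655.  -38.2  10. ]
tl [573.8 332.9  10. ]
knob [447.6 115.9  90. ]
lampcap [ 535.9 -110.   156. ]
bottle [460.8 346.1 125. ]
jaw tab [551.2 112.4  90. ]
peg [590.5  76.8  91. ]
```

View pics/top0c.png

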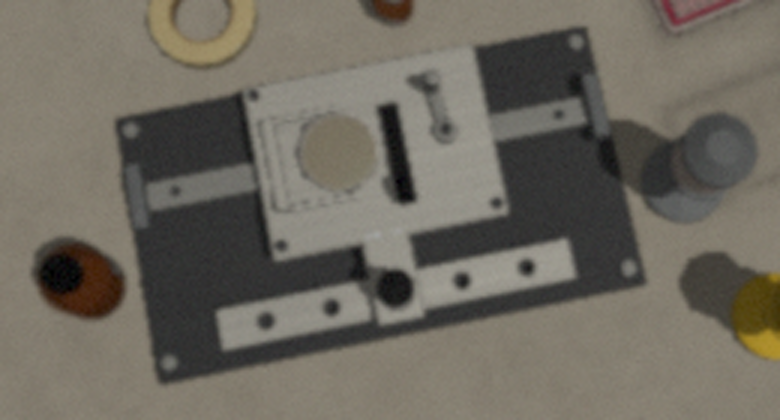

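View pics/side0c.png

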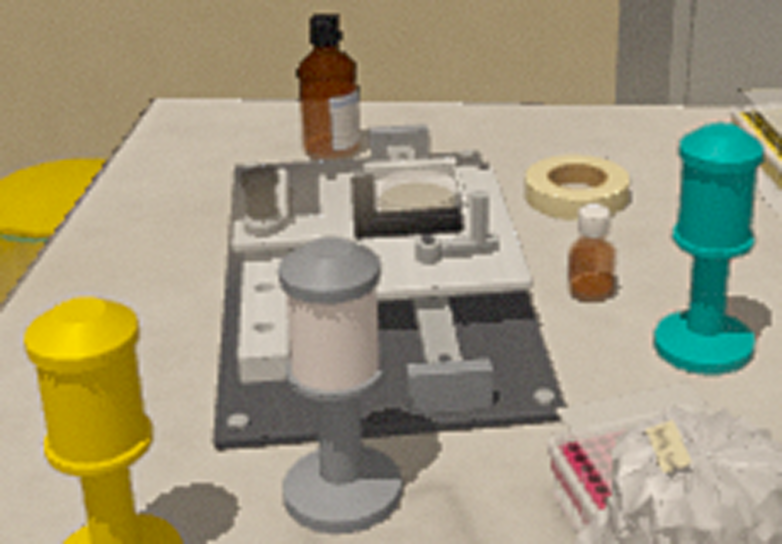

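```bash
cat >> h.py <<'E'
def go(target,yaw_rail,sign=1):
    """remaining move: offset in tool axes and rotvec to reach TCP target with tool x down, y = sign*rail x"""
    s=state(); R=Rm(s['ee_rot']); a=np.radians(yaw_rail)
    y=sign*np.array([np.cos(a),np.sin(a),0]); x=np.array([0,0,-1.]); Rt=np.c_[x,y,np.cross(x,y)]
    return (R.T@(np.array(target)-s['ee_pos'])).round(1), Ro.from_matrix(R.T@Rt).as_rotvec(degrees=True).round(2)
E
python3 - <<'E'
from h import *
s=state();print(Rm(s['ee_rot']).round(3))
for sg in (1,-1): print(go([505,110,250],11,sg))
E
```

```text
[[-0.     0.318  0.948]
 [-0.001  0.948 -0.318]
 [-1.    -0.001 -0.   ]]
(array([ -36.3, -309.7,  443.8]), array([6.045e+01, 4.000e-02, 7.000e-02]))
(array([ -36.3, -309.7,  443.8]), array([-1.1955e+02, -8.0000e-02,  4.0000e-02]))
```

```bash
python3 -m handwheel '{"gripper":[0,0,0,0,0],"offset":[[-3,-22,32],[-6,-44,64],[-9,-66,96],[-12,-88,128],[-15,-110,160]],"rot":[[6,0,0],[12,0,0],[18,0,0],[24,0,0],[30,0,0]]}'; python3 -c "
from h import *
print(go([505,110,250],11))"
```

```text
time_s: 0.57
ee_pos: [300.2, 388.3, 228.9]
ee_rot: [-64.2, 90.0, -113.0]
force: [1.0, 0.5, -0.1]
gripper_width: 90.8
(array([-21.1, -29.2, 344.3]), array([3.02e+01, 1.00e-02, 2.00e-02]))
```

```bash
python3 -m handwheel '{"gripper":[0,0,0,0,0],"offset":[[-3,-4,38],[-6,-7,76],[-9,-11,114],[-12,-14,152],[-15,-18,190]],"rot":[[6,0,0],[12,0,0],[18,0,0],[24,0,0],[30,0,0]]}'; python3 -c "
from h import *
print(go([505,110,250],11))"
```

```text
time_s: 0.98
ee_pos: [412.6, 233.9, 244.0]
ee_rot: [151.7, 90.0, 72.9]
force: [1.1, -0.2, 0.2]
gripper_width: 91.4
(array([ -6. ,  66.7, 139.5]), array([ 0.16, -0.01, -0.01]))
```

```bash
python3 -m handwheel '{"gripper":[0.5,1,1,1,1],"offset":[[-2,16,34],[-4,32,68],[-6,48,102],[-6,66,138],[-6,66,138]],"rot":[[0,0,0],[0,0,0],[0,0,0],[0,0,0],[0,0,0]]}' 10; python3 -c "
from h import *
print(go([505,110,250],11))
s=state(); im=grab_frame('wrist')[:,:,::-1]
print(s['ee_pos'],s['ee_rot'],s['time_s'])
np.save('w1.npy',np.r_[s['ee_pos'],s['ee_rot']]); cv2.imwrite('pics/w1.png',im)"
```

```text
time_s: 1.4
ee_pos: [507.7, 108.4, 249.6]
ee_rot: [28.5, 89.8, -50.4]
force: [0.2, 1.6, -0.3]
gripper_width: 60.7
(array([-0.4, -2.3, -2.1]), array([ 0.11,  0.19, -0.1 ]))
[507.65456313 108.35986026 249.56453722] [ 28.47857607  89.78313044 -50.40748843] 1.4
```

View pics/w1.png

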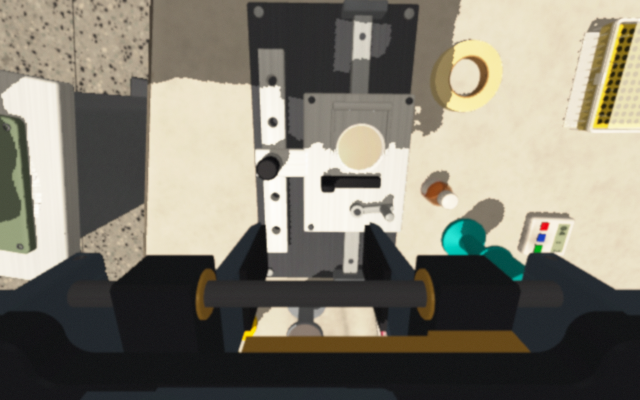

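```bash
python3 - <<'E'
import cv2
a=cv2.imread('pics/w1.png')[70:250,235:435]; cv2.imwrite('pics/w1c.png',cv2.resize(a,None,fx=3.3,fy=3.3,interpolation=cv2.INTER_CUBIC))
E
python3 -m handwheel '{"gripper":[1,1,1,1,1],"offset":[[20,0,14],[40,0,28],[60,0,42],[70,0,50],[70,0,50]],"rot":[[0,0,0],[0,0,0],[0,0,0],[0,0,0],[0,0,0]]}'; python3 -c "
from h import *
s=state(); im=grab_frame('wrist')[:,:,::-1]
np.save('w2.npy',np.r_[s['ee_pos'],s['ee_rot']]); cv2.imwrite('pics/w2.png',im)
a=im[0:240,180:480];cv2.imwrite('pics/w2c.png',cv2.resize(a,None,fx=2.5,fy=2.5,interpolation=cv2.INTER_CUBIC))"
```

```text
time_s: 1.87
ee_pos: [512.0, 64.0, 177.6]
ee_rot: [-95.7, 89.7, -174.3]
force: [-0.6, 0.4, -0.2]
gripper_width: 23.6
```

View pics/w1c.png

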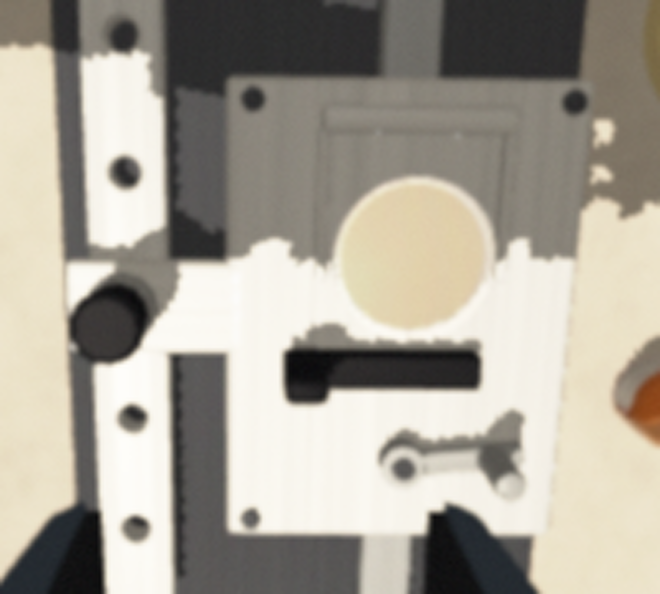

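View pics/w2c.png

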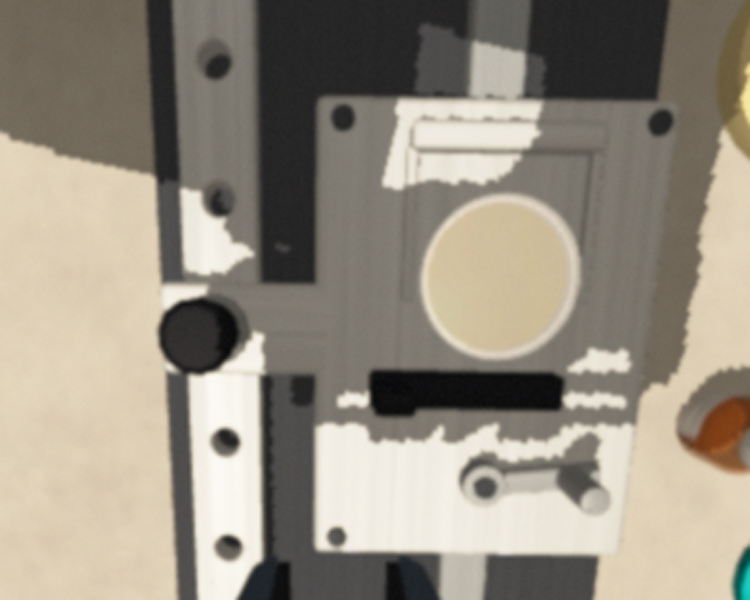

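```bash
python3 - <<'E'
from h import *
C=[]
for n in (1,2):
    a=np.load(f'w{n}.npy'); C.append(cam('wrist',dict(ee_pos=a[:3],ee_rot=a[3:])))
f1=lambda x,y:(235+x/3.3,70+y/3.3); f2=lambda x,y:(180+x/2.5,y/2.5)
P=dict(knobtop=((106,325),(199,334),90),tabedge=((306,403),(393,415),92),peg=((509,484),(594,498),91),hub=((404,466),(485,484),62),
h1=((122,36),(215,60),28),h2=((125,172),(219,199),28),h4=((132,417),(226,440),28),h5=((136,527),(229,547),28),dish=((415,255),(500,276),61),
s1=((252,99),(342,117),46),s2=((574,102),(660,122),46),s3=((250,518),(337,537),46))
R={}
for k,(a,b,z) in P.items():
    X,e=tri([(C[0],*f1(*a)),(C[1],*f2(*b))]); p1=onz(C[0],*f1(*a),z);p2=onz(C[1],*f2(*b),z); R[k]=(p1+p2)/2
    print(k,X.round(1),np.round(e,1),p1.round(1),p2.round(1))
d=(R['h1']-R['h5'])+(R['h2']-R['h4'])/1; yaw=np.degrees(np.arctan2(-d[0],d[1]));print('yaw',yaw,np.linalg.norm(R['h1']-R['h5']))
m=(R['h1']+R['h2']+R['h4']+R['h5'])/4; print('hole3',m)
a=np.radians(yaw);ex=np.array([np.cos(a),np.sin(a),0]);ey=np.array([-ex[1],ex[0],0])
o=m+75*ex; o[2]=0; print('rail origin',o)
for k,v in R.items(): print(k,round((v-o)@ex,1),round((v-o)@ey,1))
E
```

```text
knobtop [450.1 117.2  85.6] [0.7 0.7] [450.  117.9  90. ] [451.5 117.9  90. ]
tabedge [523.2 103.6  89. ] [0.1 0.1] [523.  104.4  92. ] [522.7 104.1  92. ]
peg [600.7  89.   92.4] [0. 0.] [601.1  88.5  91. ] [601.2  88.7  91. ]
hub [568.2  79.3  63.1] [0.2 0.2] [568.7  78.9  62. ] [568.3  79.2  62. ]
h1 [432.9 213.7  32.1] [0. 0.] [432.4 214.   28. ] [432.1 214.6  28. ]
h2 [441.3 165.6  29.8] [0.1 0.1] [440.9 165.4  28. ] [441.1 165.7  28. ]
h4 [459.3  68.8  31.6] [0.3 0.3] [458.8  67.5  28. ] [459.2  68.   28. ]
h5 [467.8  15.7  21.6] [0. 0.] [468.1  18.5  28. ] [468.3  18.2  28. ]
dish [555.  158.3  53.8] [0. 0.] [553.7 158.9  61. ] [553.5 157.9  61. ]
s1 [484.7 200.8  49.7] [0. 0.] [484.7 200.9  46. ] [484.6 201.5  46. ]
s2 [599.3 222.2  48.8] [0. 0.] [600.1 222.5  46. ] [600.3 222.9  46. ]
s3 [515.2  39.2  45.5] [0.2 0.2] [514.9  39.4  46. ] [515.3  39.4  46. ]
yaw 10.41775748813809 199.21996300847516
hole3 [450.10284751 116.48923169  28.        ]
rail origin [523.8665082  130.05102956   0.        ]
knobtop -74.1 1.3
tabedge -5.7 -25.2
peg 68.5 -54.7
hub 34.7 -58.3
h1 -74.9 99.4
h2 -75.1 49.9
h4 -75.1 -49.5
h5 -74.9 -99.8
dish 34.4 22.5
s1 -25.7 77.1
s2 91.8 77.3
s3 -25.0 -87.6
```

```bash
cat >> h.py <<'E'
YAW=10.42; _a=np.radians(YAW); EX=np.array([np.cos(_a),np.sin(_a),0]); EY=np.array([-EX[1],EX[0],0]); O=np.array([523.9,130.0,0])
def rail(X): X=np.array(X)-O; return np.array([X@EX,X@EY,X[2]])
def W(x,y,z): return O+x*EX+y*EY+np.array([0,0,z])
def gor(x,y,z): return go(W(x,y,z),YAW)
def wc(n):
    a=np.load(f'w{n}.npy'); return cam('wrist',dict(ee_pos=a[:3],ee_rot=a[3:]))
E
python3 - <<'E'
from h import *
f1=lambda x,y:(235+x/3.3,70+y/3.3); f2=lambda x,y:(180+x/2.5,y/2.5)
for k,a,b in [('back',(420,388),(500,409)),('front',(420,350),(500,372))]:
    print(k,rail(onz(wc(1),*f1(*a),61)),rail(onz(wc(2),*f2(*b),61)))
s=state();print(rail(s['ee_pos']),gor(-5,-60,180),gor(-5,-60,70))
E
```

```text
back [ 39.35687097 -27.19558144  61.        ] [ 38.26126023 -27.68928999  61.        ]
front [ 38.47919056 -12.4163473   61.        ] [ 37.08794661 -13.30619999  61.        ]
[-22.48361521 -62.1305335  179.2185001 ] (array([-0.8, 17.5, -1.8]), array([ 1.  , -0.05,  0.14])) (array([109.2,  17.8,  -1.7]), array([ 1.  , -0.05,  0.14]))
```

```bash
python3 -m handwheel '{"gripper":[1,1,1,1,1],"offset":[[36,17,-6],[72,17,-6],[104,17,-6],[109,17,-6],[109,17,-6]],"rot":[[0.4,0,0],[0.4,0,0],[0.4,0,0],[0.4,0,0],[0.4,0,0]]}'; python3 -c "
from h import *
s=state();print(rail(s['ee_pos']),gor(-5,-55,70), s['qpos'])"
```

```text
time_s: 2.33
ee_pos: [528.6, 74.6, 70.4]
ee_rot: [-103.2, 89.8, 177.9]
force: [0.5, 0.1, 0.1]
gripper_width: 0.5
[ -5.40028412 -55.33258426  70.37729511] (array([ 0.4,  0.4, -0.3]), array([ 0.68, -0.04,  0.16])) [ 6.78313658e+00  2.24285433e+01  1.06438739e+02  3.22877109e-02
  5.12941195e+01 -4.33567925e+00]
```

Now push: +rail y = tool −z; first to near contact, then on.

```bash
python3 -m handwheel '{"gripper":[1,1,1,1,1],"offset":[[0,0,-5],[0,0,-10],[0,0,-14],[0,0,-18],[0,0,-22]],"rot":[[0.6,0,0],[0.6,0,0],[0.6,0,0],[0.6,0,0],[0.6,0,0]]}'; python3 -c "
from h import *
s=state();print(rail(s['ee_pos']),s['force'])"
python3 -m handwheel '{"gripper":[1,1,1,1,1],"offset":[[0,0,-2],[0,0,-4],[0,0,-6],[0,0,-7],[0,0,-7]],"rot":[[0,0,0],[0,0,0],[0,0,0],[0,0,0],[0,0,0]]}'; python3 -c "
from h import *
s=state();print(rail(s['ee_pos']),s['force'])
im=grab_frame('wrist')[:,:,::-1]
np.save('w3.npy',np.r_[s['ee_pos'],s['ee_rot']]); cv2.imwrite('pics/w3.png',im)"
```

```text
time_s: 2.75
ee_pos: [526.1, 95.8, 72.3]
ee_rot: [83.1, 89.8, 3.6]
force: [1.1, -0.9, 1.2]
gripper_width: 0.5
[ -4.01926419 -34.02288376  72.34389945] [ 1.12073344 -0.92240979  1.1579814 ]
time_s: 3.17
ee_pos: [523.7, 102.4, 70.8]
ee_rot: [-133.8, 90.0, 146.7]
force: [-0.1, 0.5, -0.5]
gripper_width: 0.6
[ -5.17831856 -27.07028232  70.8323152 ] [-0.06369738  0.52561157 -0.49519728]
```

View pics/w3.png

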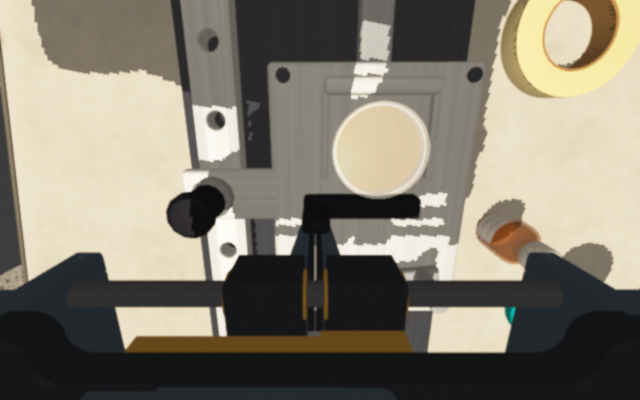

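```bash
python3 -m handwheel '{"gripper":[1,1,1,1],"offset":[[0,0,-2],[0,0,-4],[0,0,-4],[0,0,-4]],"rot":[[0,0,0],[0,0,0],[0,0,0],[0,0,0]]}'; python3 -m handwheel '{"gripper":[1,1,1,1],"offset":[[0,0,-2],[0,0,-4],[0,0,-4],[0,0,-4]],"rot":[[0,0,0],[0,0,0],[0,0,0],[0,0,0]]}'; python3 -c "
from h import *
s=state();print(rail(s['ee_pos']),s['force'])
im=grab_frame('wrist')[:,:,::-1]
np.save('w4.npy',np.r_[s['ee_pos'],s['ee_rot']]); cv2.imwrite('pics/w4.png',cv2.resize(im[40:260,160:500],None,fx=2.3,fy=2.3,interpolation=cv2.INTER_CUBIC))"
```

```text
time_s: 3.55
ee_pos: [522.9, 106.3, 70.8]
ee_rot: [-121.9, 90.0, 158.6]
force: [-0.1, 0.2, -0.8]
gripper_width: 0.7
time_s: 3.88
ee_pos: [522.5, 108.1, 70.8]
ee_rot: [-9.8, 89.8, -89.2]
force: [0.3, -8.0, -0.4]
gripper_width: 0.3
[ -5.30555356 -21.24581054  70.84369525] [ 0.28102069 -7.96741703 -0.40790832]
```

View pics/w4.png

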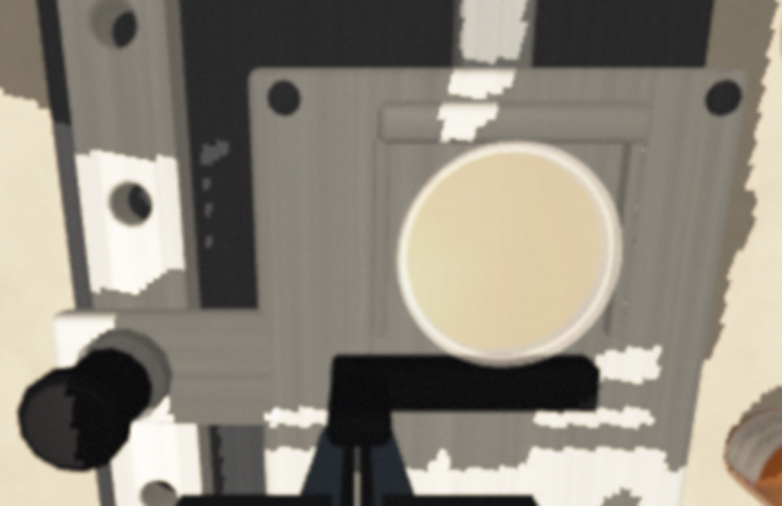

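```bash
python3 - <<'E'
from h import *
c=wc(4); print('dish',rail(onz(c,381.7,150,61)))
for n,x,y,z in [('barback',480,409,61),('barfront',360,355,61)]: print(n,rail(onz(c,160+x/2.3,40+y/2.3,z)))
s=state();print(s['force'],rail(s['ee_pos']))
E
python3 -m handwheel '{"gripper":[1,1,1],"offset":[[0,0,0],[0,0,-1],[0,0,-1]],"rot":[[0,0,0],[0,0,0],[0,0,0]]}';
```

```text
dish [34.53247591 39.4841274  61.        ]
barback [29.08181621 -4.48890268 61.        ]
barfront [-5.00548771 11.36703041 61.        ]
[ 1.19655861 -8.0944672  -0.10517264] [ -5.27341428 -21.24229311  70.85477927]
time_s: 4.18
ee_pos: [522.5, 108.3, 70.9]
ee_rot: [-6.3, 89.7, -85.7]
force: [1.0, -10.9, 0.7]
gripper_width: 0.5
```

```bash
python3 - <<'E'
from h import *
c=wc(4)
for n,x,y,z in [('s1',284,97,46),('s2',723,97,46),('hole2',131,203,28)]: print(n,rail(onz(c,160+x/2.3,40+y/2.3,z)))
c=cam('top'); im=grab_frame('top')[:,:,::-1]; cv2.imwrite('pics/t1.png',cv2.resize(im[160:300,215:415],None,fx=4,fy=4,interpolation=cv2.INTER_CUBIC))
E
```

```text
s1 [-25.55936506  79.01200125  46.        ]
s2 [92.11649607 79.17435547 46.        ]
hole2 [-75.1727807   50.21648519  28.        ]
```

View pics/t1.png

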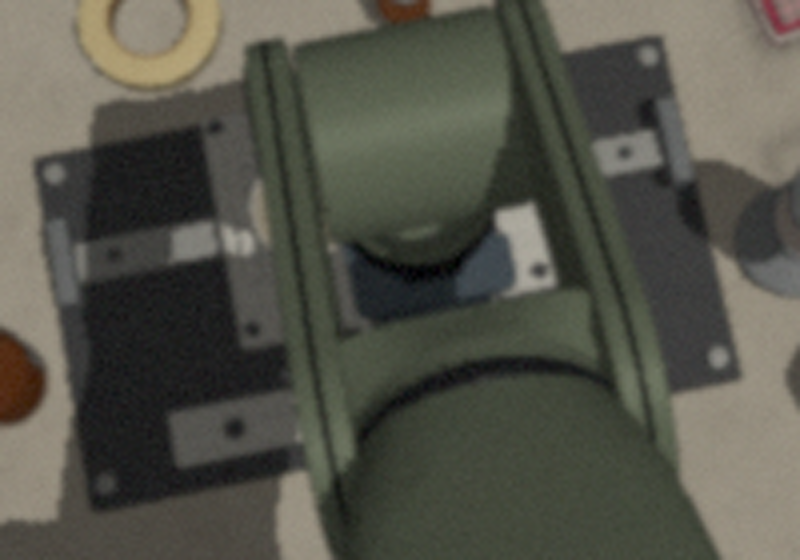

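```bash
python3 -m handwheel '{"gripper":[1,1,0.8,0.6,0.57],"offset":[[0,0,8],[0,0,16],[-30,5,25],[-38,40,34],[-38,74,34]],"rot":[[0,0,0],[0,0,0],[0,0,0],[0,0,0],[0,0,0]]}'
python3 -m handwheel '{"gripper":[0.57,0.57,0.57],"offset":[[0,0,0],[0,0,0],[0,0,0]],"rot":[[0,0,0],[0,0,0],[0,0,0]]}'
python3 -c "
from h import *
s=state();print(rail(s['ee_pos']),s['force'],gor(68.5,-54.5,68))
im=grab_frame('wrist')[:,:,::-1]
np.save('w5.npy',np.r_[s['ee_pos'],s['ee_rot']]); cv2.imwrite('pics/w5.png',im)"
```

```text
time_s: 4.65
ee_pos: [603.3, 89.9, 112.3]
ee_rot: [90.3, 89.7, 10.6]
force: [0.8, 0.5, 0.4]
gripper_width: 17.6
time_s: 4.9
ee_pos: [600.2, 90.9, 108.2]
ee_rot: [-106.7, 89.9, 173.7]
force: [1.0, -0.3, -0.8]
gripper_width: 37.1
[ 67.93774932 -52.21108811 108.18968796] [ 0.96215103 -0.30019732 -0.82896399] (array([40.2,  0.7,  2.3]), array([ 0.01, -0.04,  0.13]))
```

View pics/w5.png

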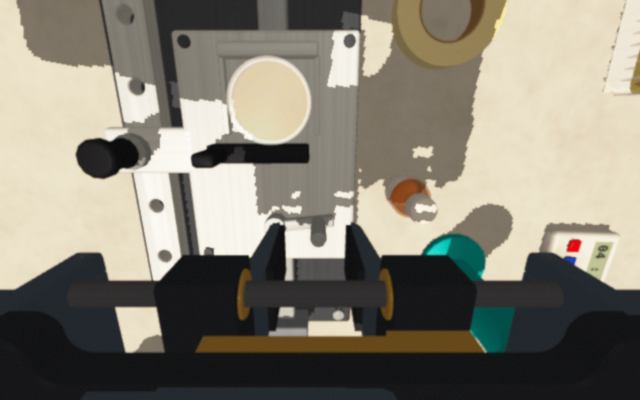

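```bash
python3 - <<'E'
from h import *
c=wc(5)
for n,u,v,z in [('peg',318,238.5,91),('dish',269,100,61),('s1',183,41,46),('s2',349,41,46)]: print(n,rail(onz(c,u,v,z)))
im=cv2.imread('pics/w5.png'); cv2.imwrite('pics/w5c.png',cv2.resize(im[20:260,160:380],None,fx=2.5,fy=2.5,interpolation=cv2.INTER_CUBIC))
E
```

```text
peg [ 69.37083435 -53.50803451  91.        ]
dish [34.96883449 38.55536995 61.        ]
s1 [-26.59876538  78.75007784  46.        ]
s2 [91.28240092 78.63494353 46.        ]
```

View pics/w5c.png

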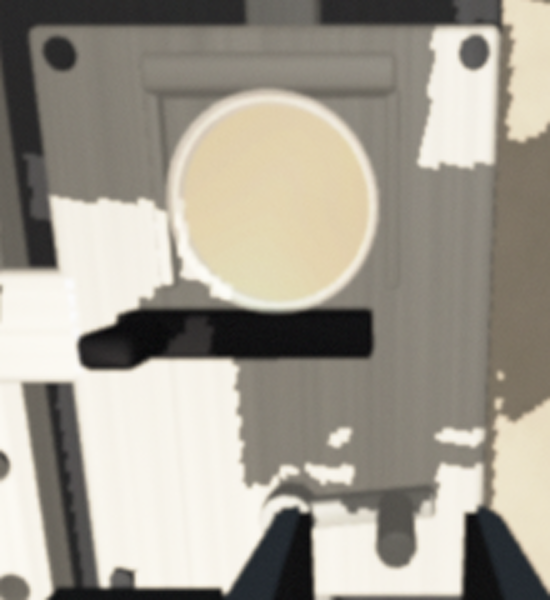

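```bash
python3 -m handwheel '{"gripper":[0.57,0.57,1,1,1],"offset":[[20,1,1],[40,1,1.5],[40,1,1.5],[40,1,1.5],[40,1,1.5]],"rot":[[0,0,0],[0,0,0],[0,0,0],[0,0,0],[0,0,0]]}' 12
python3 -c "
from h import *
s=state();print(rail(s['ee_pos']),s['force'])"
```

```text
time_s: 5.37
ee_pos: [602.4, 89.8, 69.8]
ee_rot: [103.7, 90.0, 24.1]
force: [0.1, 0.2, 0.5]
gripper_width: 22.3
[ 69.94953959 -53.68891327  69.80696637] [0.06607304 0.18072252 0.50204759]
```

```bash
python3 -m handwheel '{"gripper":[1,1,1],"offset":[[0,0,0],[0,0,0],[0,0,0]],"rot":[[0,0,0],[0,0,0],[0,0,0]]}'
python3 -c "
from h import *
s=state();print(rail(s['ee_pos']),s['force'])
p=rail(s['ee_pos'])
a0=np.arcsin(np.clip((-53.6+59.2)/35,-1,1)); print(a0)
for a in np.linspace(a0,1.59,11): print(round(a,2),(35*(np.array([np.cos(a),np.sin(a)])-np.array([np.cos(a0),np.sin(a0)]))).round(1))
for a in np.linspace(.13,1.59,11): print(round(a,2),(35*(np.array([np.cos(a),np.sin(a)])-np.array([np.cos(.13),np.sin(.13)]))).round(1))
"
```

```text
time_s: 5.62
ee_pos: [602.8, 89.8, 70.2]
ee_rot: [94.2, 89.9, 14.6]
force: [-2.0, -1.1, 3.7]
gripper_width: 11.8
[ 70.29079876 -53.75028693  70.18802062] [-1.95430251 -1.05266853  3.74776862]
0.16069065295191062
0.16 [0. 0.]
0.3 [-1.1  4.9]
0.45 [-3.   9.5]
0.59 [-5.5 13.9]
0.73 [-8.5 17.8]
0.88 [-12.1  21.3]
1.02 [-16.2  24.2]
1.16 [-20.6  26.5]
1.3 [-25.3  28.2]
1.45 [-30.2  29.1]
1.59 [-35.2  29.4]
0.13 [0. 0.]
0.28 [-1.  5.]
0.42 [-2.8  9.8]
0.57 [-5.2 14.3]
0.71 [-8.3 18.4]
0.86 [-11.9  22. ]
1.01 [-16.  25.]
1.15 [-20.5  27.4]
1.3 [-25.3  29.2]
1.44 [-30.3  30.2]
1.59 [-35.4  30.5]
```

```bash
python3 -m handwheel '{"gripper":[1,1,1,1,1],"offset":[[0,-1,-5],[0,-3,-9.7],[0,-5.5,-14],[0,-8.5,-18],[0,-12,-21.6]],"rot":[[0,0,0],[0,0,0],[0,0,0],[0,0,0],[0,0,0]]}'
python3 -m handwheel '{"gripper":[1,1,1,1,1],"offset":[[0,-4,-3],[0,-8.5,-5.3],[0,-13.3,-7],[0,-18.3,-8],[0,-23.3,-8.3]],"rot":[[0,0,0],[0,0,0],[0,0,0],[0,0,0],[0,0,0]]}'
python3 -m handwheel '{"gripper":[1,1,1],"offset":[[0,0,0],[0,0,0],[0,0,0]],"rot":[[0,0,0],[0,0,0],[0,0,0]]}'
python3 -c "
from h import *
s=state();print(rail(s['ee_pos']),s['force'])
im=grab_frame('wrist')[:,:,::-1]
np.save('w6.npy',np.r_[s['ee_pos'],s['ee_rot']]); cv2.imwrite('pics/w6.png',im)"
```

```text
time_s: 6.03
ee_pos: [590.0, 110.8, 70.4]
ee_rot: [99.4, 89.5, 19.9]
force: [6.7, 2.6, 2.9]
gripper_width: 11.6
time_s: 6.45
ee_pos: [564.3, 115.7, 70.2]
ee_rot: [116.8, 89.6, 37.2]
force: [3.3, 3.8, 5.6]
gripper_width: 11.5
time_s: 6.7
ee_pos: [562.8, 115.3, 70.0]
ee_rot: [140.0, 89.7, 60.5]
force: [0.2, 5.0, 6.4]
gripper_width: 11.2
[ 35.59010396 -21.49947321  70.03801709] [0.24101777 4.99737493 6.40593721]
```

View pics/w6.png

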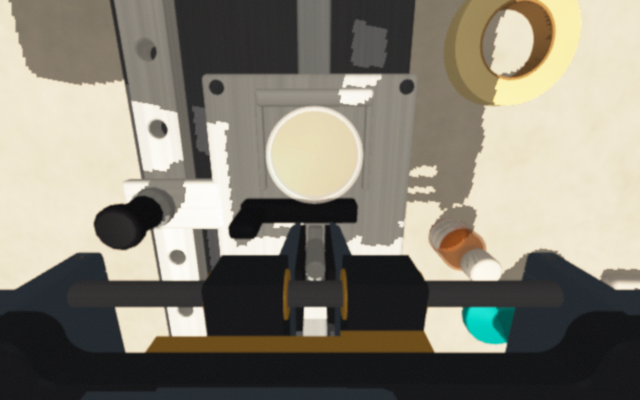

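```bash
python3 -m handwheel '{"gripper":[0.7,0.67,0.67,0.67,0.67],"offset":[[0,0,0],[0,0,0],[0,0,0],[-20,0,0],[-50,0,0]],"rot":[[0,0,0],[0,0,0],[0,0,0],[0,0,0],[0,0,0]]}'
python3 -m handwheel '{"gripper":[0.67,0.5,0.4,0.4,0.4],"offset":[[-30,0,0],[-40,-35,10],[-40,-35,10],[-40,-35,10],[-40,-35,10]],"rot":[[0,0,0],[0,0,0],[0,0,0],[0,0,0],[0,0,0]]}'
python3 -c "
from h import *
s=state();print(rail(s['ee_pos']),s['force'],s['gripper_width'])
im=grab_frame('wrist')[:,:,::-1]
np.save('w7.npy',np.r_[s['ee_pos'],s['ee_rot']]); cv2.imwrite('pics/w7.png',im);cv2.imwrite('pics/w7c.png',cv2.resize(im[30:260,210:460],None,fx=2.5,fy=2.5,interpolation=cv2.INTER_CUBIC))"
```

```text
time_s: 7.17
ee_pos: [559.0, 112.3, 115.8]
ee_rot: [-91.8, 89.4, -171.3]
force: [1.0, 0.4, -0.1]
gripper_width: 30.1
time_s: 7.58
ee_pos: [529.2, 96.5, 158.3]
ee_rot: [-106.1, 89.9, 174.3]
force: [0.1, 0.1, -0.9]
gripper_width: 53.2
[ -0.82495259 -33.8875743  158.31288617] [ 0.11764393  0.05940342 -0.94390362] 53.16583030065514
```

View pics/w7.png

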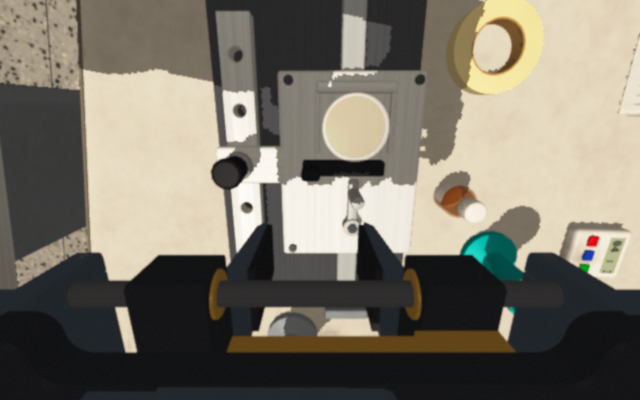

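View pics/w7c.png

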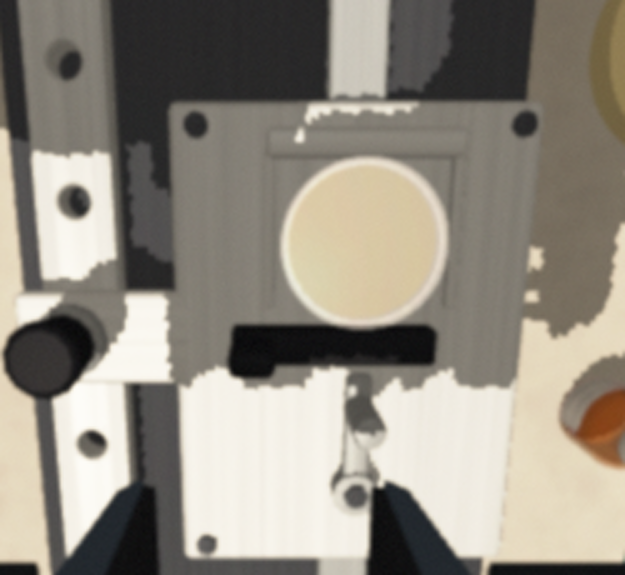

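```bash
python3 - <<'E'
from h import *
c=wc(7); f=lambda x,y:(210+x/2.5,30+y/2.5)
for n,x,y,z in [('hub',356,496,62),('peg',371,432,91),('armtip',358,374,54),('knobtop',39,358,90),('dish',364,242,61),('s1',196,124,46),('s2',524,124,46),('h2',74,202,28),('h4',92,444,28)]: print(n,rail(onz(c,*f(x,y),z)).round(1))
X,e=tri([(c,*f(39,358)),(wc(1),235+106/3.3,70+325/3.3),(wc(2),259.6,133.6)]); print(rail(X),e)
X,e=tri([(c,*f(371,432)),(c,*f(371,432))]) if 0 else (0,0)
E
```

```text
hub [ 34.9 -60.1  62. ]
peg [ 35.2 -24.9  91. ]
armtip [ 34.9 -13.2  54. ]
knobtop [-75.4   0.4  90. ]
dish [34.3 36.1 61. ]
s1 [-25.3  76.3  46. ]
s2 [91.7 76.2 46. ]
h2 [-75.4  49.7  28. ]
h4 [-75.1 -50.   28. ]
[-73.43957134   1.79972844  94.96518682] [np.float64(0.5103431272647678), np.float64(0.839397160697446), np.float64(0.9767122797168675)]
```

```bash
python3 -c "
from h import *
print(gor(-75.2,0.3,110))"
python3 -m handwheel '{"gripper":[0.4,0.4,0.4,0.4,0.4],"offset":[[0,-25,-11],[0,-50,-23],[20,-74.4,-34.2],[48,-74.4,-34.2],[48,-74.4,-34.2]],"rot":[[0,0,0],[0,0,0],[0,0,0],[0,0,0],[0,0,0]]}'
python3 -m handwheel '{"gripper":[0.4,0.4],"offset":[[0,0,0],[0,0,0]],"rot":[[0,0,0],[0,0,0]]}'
python3 -c "
from h import *
s=state();print(rail(s['ee_pos']),s['force'],s['gripper_width'],gor(-75.2,0.3,66))
im=grab_frame('wrist')[:,:,::-1]
np.save('w8.npy',np.r_[s['ee_pos'],s['ee_rot']]); cv2.imwrite('pics/w8.png',im)"
```

```text
(array([ 48.2, -74.6, -34.2]), array([ 0.02, -0.02,  0.08]))
time_s: 8.05
ee_pos: [446.0, 116.4, 106.6]
ee_rot: [-88.1, 89.4, -167.6]
force: [-0.8, -1.0, -0.3]
gripper_width: 54.5
time_s: 8.22
ee_pos: [452.0, 117.0, 111.4]
ee_rot: [95.8, 89.9, 16.2]
force: [0.6, 0.2, 0.5]
gripper_width: 54.9
[-73.08439226   0.21840639 111.41641528] [0.64129141 0.22195064 0.53770538] 54.913820384825804 (array([45.4, -2.2, -0.1]), array([ 0.02, -0.01, -0.07]))
```

View pics/w8.png

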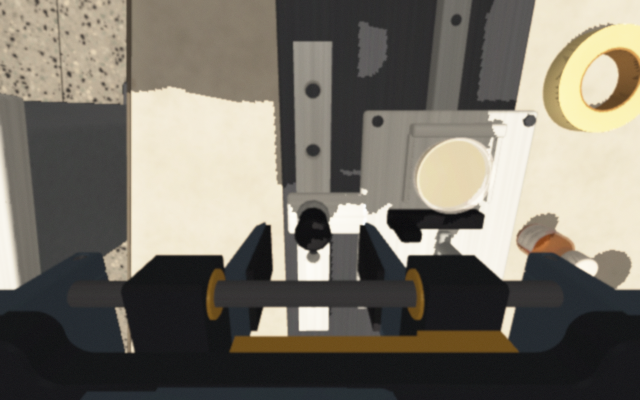

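```bash
python3 -m handwheel '{"gripper":[0.4,0.4,0.4,0.4,0.4],"offset":[[22,-1,0],[44,-1,0],[44,-1,0],[44,-1,0],[44,-1,0]],"rot":[[0,0,0],[0,0,0],[0,0,0],[0,0,0],[0,0,0]]}'
python3 -m handwheel '{"gripper":[1,1,1,1,1],"offset":[[0,0,0],[0,0,0],[0,0,0],[0,0,0],[0,0,0]],"rot":[[0,0,0],[0,0,0],[0,0,0],[0,0,0],[0,0,0]]}' 40
python3 -m handwheel '{"gripper":[1,1,1],"offset":[[0,0,0],[0,0,0],[0,0,0]],"rot":[[0,0,0],[0,0,0],[0,0,0]]}'
python3 -c "
from h import *
s=state();print(rail(s['ee_pos']),s['force'],s['gripper_width'])"
```

```text
time_s: 8.68
ee_pos: [450.9, 116.7, 68.2]
ee_rot: [95.4, 89.9, 15.8]
force: [0.4, -0.7, 0.0]
gripper_width: 54.5
time_s: 9.1
ee_pos: [450.4, 116.7, 67.5]
ee_rot: [93.0, 89.8, 13.5]
force: [0.4, -0.8, 0.2]
gripper_width: 25.1
time_s: 9.35
ee_pos: [450.3, 116.7, 67.4]
ee_rot: [93.3, 89.9, 13.8]
force: [2.0, -0.2, 2.3]
gripper_width: 25.2
[-74.82059052   0.24943633  67.3994002 ] [ 2.0002999  -0.20738792  2.32904317] 25.209952060054317
```

```bash
python3 -m handwheel '{"gripper":[1,1,1,1,1],"offset":[[-4,0,0],[-8,0,0],[-12,0,0],[-16,0,0],[-18,0,0]],"rot":[[0,0,0],[0,0,0],[0,0,0],[0,0,0],[0,0,0]]}'
python3 -m handwheel '{"gripper":[1,1,1],"offset":[[0,0,0],[0,0,0],[0,0,0]],"rot":[[0,0,0],[0,0,0],[0,0,0]]}'
python3 -c "
from h import *
s=state();print(rail(s['ee_pos']),s['force'],s['gripper_width'])
im=grab_frame('wrist')[:,:,::-1]
cv2.imwrite('pics/w9.png',im)
im=grab_frame('side')[:,:,::-1]
cv2.imwrite('pics/s9.png',cv2.resize(im[170:300,220:370],None,fx=4,fy=4,interpolation=cv2.INTER_CUBIC))"
```

```text
time_s: 9.77
ee_pos: [450.3, 116.7, 84.6]
ee_rot: [92.2, 89.9, 12.6]
force: [6.2, 0.8, -9.8]
gripper_width: 25.2
time_s: 10.02
ee_pos: [450.2, 116.7, 84.3]
ee_rot: [93.5, 89.9, 13.9]
force: [6.3, 1.4, -8.7]
gripper_width: 25.1
[-74.85424619   0.2434406   84.29714943] [ 6.30182606  1.44116458 -8.68702787] 25.10647024316333
```

View pics/w9.png

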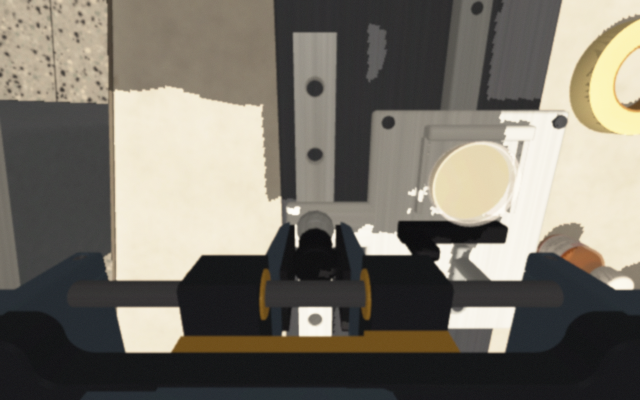

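View pics/s9.png

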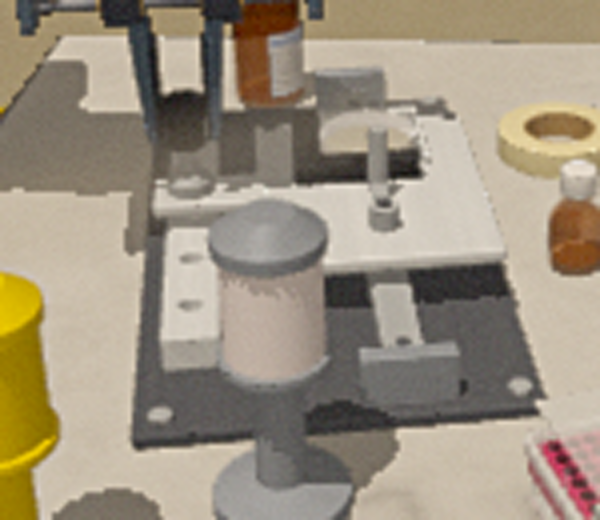

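```bash
python3 -m handwheel '{"gripper":[1,1,1,1,1],"offset":[[0,0,3],[0,0,8],[0,0,14],[0,0,20],[0,0,26]],"rot":[[0,0,0],[0,0,0],[0,0,0],[0,0,0],[0,0,0]]}'
python3 -c "
from h import *
s=state();print(rail(s['ee_pos']),s['force'],s['gripper_width'])"
python3 -m handwheel '{"gripper":[1,1,1,1,1],"offset":[[0,0,6],[0,0,12],[0,0,18],[0,0,22],[0,0,24]],"rot":[[0,0,0],[0,0,0],[0,0,0],[0,0,0],[0,0,0]]}'
python3 -m handwheel '{"gripper":[1,1,1],"offset":[[0,0,0],[0,0,0],[0,0,0]],"rot":[[0,0,0],[0,0,0],[0,0,0]]}'
python3 -c "
from h import *
s=state();print(rail(s['ee_pos']),s['force'],s['gripper_width'])"
```

```text
time_s: 10.53
ee_pos: [455.0, 91.4, 84.2]
ee_rot: [125.8, 89.9, 46.3]
force: [5.1, 2.9, -8.5]
gripper_width: 24.9
[-74.77198181 -25.48005089  84.24904654] [ 5.10989889  2.87696159 -8.51620297] 24.922086117134693
time_s: 10.95
ee_pos: [459.4, 67.5, 84.3]
ee_rot: [117.3, 89.9, 37.7]
force: [5.0, 2.4, -8.6]
gripper_width: 24.9
time_s: 11.2
ee_pos: [459.5, 67.3, 84.3]
ee_rot: [83.3, 89.9, 3.7]
force: [6.3, 0.4, -9.8]
gripper_width: 25.1
[-74.72206473 -49.99577785  84.25799807] [ 6.30435272  0.4104914  -9.81765735] 25.07998564065436
```

```bash
python3 -m handwheel '{"gripper":[1,1,1,1,1],"offset":[[3,0,0],[6,0,0],[9,0,0],[12,0,0],[14,0,0]],"rot":[[0,0,0],[0,0,0],[0,0,0],[0,0,0],[0,0,0]]}'
python3 -c "
from h import *
s=state();print(rail(s['ee_pos']),s['force'],s['gripper_width'])"
python3 -m handwheel '{"gripper":[1,1,1,1,1],"offset":[[2,0,0],[4,0,0],[5,0,0],[5,0,0],[5,0,0]],"rot":[[0,0,0],[0,0,0],[0,0,0],[0,0,0],[0,0,0]]}'
python3 -c "
from h import *
s=state();print(rail(s['ee_pos']),s['force'],s['gripper_width'])
np.save('w10.npy',np.r_[s['ee_pos'],s['ee_rot']])
im=grab_frame('wrist')[:,:,::-1]
cv2.imwrite('pics/w10.png',im)
im=grab_frame('side')[:,:,::-1]
cv2.imwrite('pics/s10.png',cv2.resize(im[170:300,220:370],None,fx=4,fy=4,interpolation=cv2.INTER_CUBIC))"
```

```text
time_s: 11.62
ee_pos: [459.4, 67.5, 70.5]
ee_rot: [93.1, 89.9, 13.5]
force: [5.0, 0.2, -4.5]
gripper_width: 24.7
[-74.73853949 -49.77485873  70.48815023] [ 5.03792446  0.21251057 -4.49960085] 24.661537768841445
time_s: 12.03
ee_pos: [459.3, 67.5, 67.2]
ee_rot: [90.1, 89.9, 10.5]
force: [1.3, -0.4, 5.1]
gripper_width: 24.7
[-74.81672182 -49.80301297  67.21528144] [ 1.3269008  -0.35882319  5.14892553] 24.695195752597538
```

View pics/w10.png

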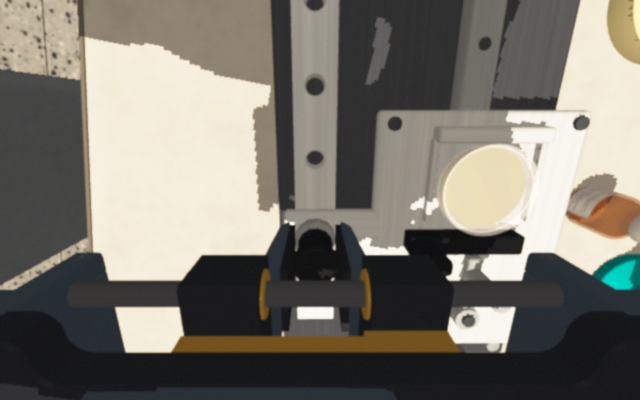

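View pics/s10.png

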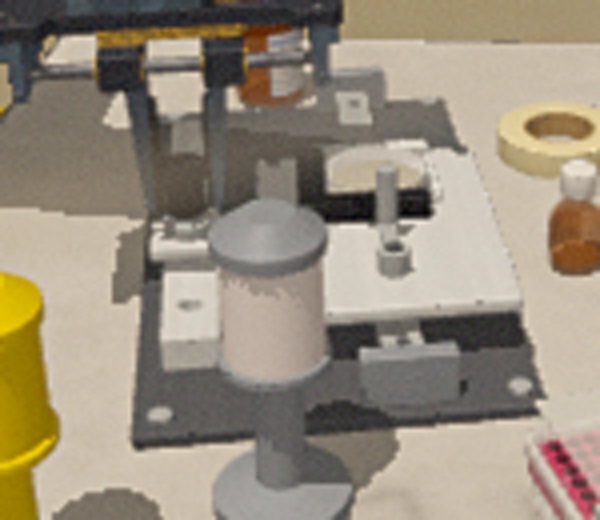

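```bash
python3 - <<'E'
from h import *
c=wc(10)
for n,u,v,z in [('s1',395,124,46),('s2',581,123.5,46),('dish',487.5,189,61),('hub',468,320,62),('peg',470,268,91),('h3',314.5,158,28),('h4(+50)',314.5,86,28)]: print(n,rail(onz(c,u,v,z)).round(1))
E
python3 - <<'E'
import cv2
im=cv2.imread('pics/w10.png');cv2.imwrite('pics/w10c.png',cv2.resize(im[90:360,370:610],None,fx=2.2,fy=2.2,interpolation=cv2.INTER_CUBIC))
E
```

```text
s1 [-24.9  25.7  46. ]
s2 [92.6 26.  46. ]
dish [ 31.7 -12.8  61. ]
hub [  33.8 -109.1   62. ]
peg [ 11.6 -50.7  91. ]
h3 [-75.7   1.5  28. ]
h4(+50) [-75.7  49.5  28. ]
```

View pics/w10c.png

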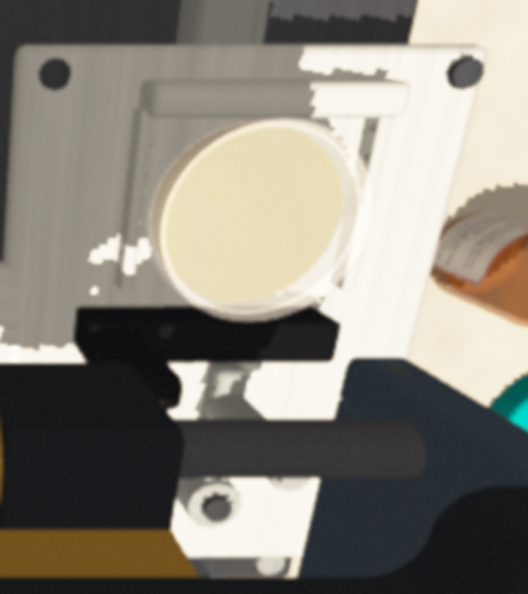

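```bash
python3 -c "
from h import *
s=state();print(rail(s['ee_pos']),s['force'],s['gripper_width'],s['time_s'])
print(job_done())"
```

```text
[-74.78549799 -49.77411747  67.24897304] [2.79306957 0.35049002 6.51202206] 25.031784678314608 12.1333
the job is handed in; nothing more can be done
None
```

I handed the job in at 12.1 s of the 51 s allowed; the system gave no verdict.

**What I did**
- I pushed the jaw by its tab until it stopped at about 8–11 N, with the dish against its fence.
- I gripped the peg and swung the keeper round until it was square.
- I gripped the knob at 40 N, lifted the pin about 17 mm, and moved the carriage 50 mm towards rail −y. The grey/white lamp stands at that end; the turquoise and yellow columns were ignored.
- I lowered the pin and kept hold of the knob.

**Last checks**
- **Pin:** the tool height came back to 67.2 mm, against 67.4 mm before the lift. The upward force was about 6 N, so the pin is bottomed.
- **Carriage:** the plate screws moved about −50.5 mm in the wrist pictures, and the tool itself moved −50.0 mm.
- **Keeper:** before the carriage move, the hub and peg lined up within 0.3 mm along the rail, which is about 1.57 rad. In the last picture its arm still points at the jaw, though the gripper hides part of it.
- **Dish:** before the carriage move I measured it about 1 mm from its nest place. The last, oblique picture gave about 4 mm. I think that is viewing error, since close-up views read 2–4 mm off elsewhere too, but I did not confirm it. The limit is 6 mm.
- **Bystanders:** the tape and small bottle showed no visible movement, and neither did the part of the brown bottle in view. I did not measure them again.

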